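# Put the hamster things back on their pads

## Robot

A 6-joint arm with a two-finger parallel gripper is mounted at the origin on the work surface. World frame = base frame: x ahead of the robot, y to its left, z up, the work surface at z = 0. Lengths are in m, angles in degrees, forces in N, time in s.
With the tool pointing down it reaches from about 0.35 to 0.875 m from the base axis. Payload 4.2 kg.
Tool frame: the origin (TCP) lies midway between the tips of the shut fingers; the grasp point (between the pads) lies 19 mm behind it; z points along the fingers, y is the direction in which the jaws open and shut (so a half turn about z gives the same grasp; the last joint's range is limited). The gripper opens to 87 mm and grips with 3 to 60 N. Pads are 19 mm wide; open, the fingers measure 117 mm over their backs; the gripper's body (75 mm by 190 mm) begins 51 mm behind the grasp point.
Start: joints at [-55.829, 22.042, 0.453, 0, -68.411, -14.817], TCP at [0.207, -0.59, 0.223] pointing down, gripper open.
Joint ranges: [-179.83, 179.83], [-69.29, 118.12], [-61.27, 80.66], [-181.25, 117.63], [-171.15, -9.14], [-177.46, 177.46]. Speed limits (degrees/s): [159.86, 159.86, 180, 180, 180, 180].

## Interface

Orientations are given as a 3x3 rotation matrix whose columns are the frame's x, y, z axes.
In Python, from station import r gives the robot as it stands.
- The arm moves only by the tool carry_out, never from a script. Its argument "steps" is a list of rows, each a list of 2 entries, a list of its own where there are three numbers: the shift along the tool's x, y, z in cm, then the turn about the tool's z in degrees. In form: [[[x, y, z], twist], ...]. A call has 1 to 20 rows; each row is the pose to reach, as a shift and turn from the pose measured when the call began, along the tool's axes at that moment; what a row does not reach only later rows make up. A row lasts 1/10 s, in which the tool goes at most 50 mm and 8.59 degrees, less where a joint would pass 70% of its speed; a pose out of reach is approached as far as the arm can. A call with a gripper value outside its range is refused whole. "gripper" is the gripper's target within -1 to 1 (fully open at 1, half-way at 0, shut at -1), set as the call begins (left out, the last holds). The fingers move at their own pace and stop on an object; the grip force is fixed at half the most. Time passes only in rows, so rows that repeat a pose let the fingers close. It gives the time, the measured TCP pose, the force and the opening at its end, in the units of the state.
- r.sense(): the state, without advancing time (a new reading comes with each control period).
- r.capture(name): name is "scene" or "top" or "wrist"; returns the picture (384x512x3 uint8, red, green, blue); there is no depth.
- r.calibration(name): a dict with "camera_matrix" (3x3 intrinsics, pixels), "D" ([k1, k2, p1, p2, k3] as OpenCV has them; the pictures are not rectified), "world_from_camera" (4x4, takes a point from camera to world coordinates). Camera axes: x right, y up, looking along -z (the intrinsics and any distortion apply to the point x, -y, -z); pixel columns grow to the right and rows downward; lengths in m; the calibration is good to about 2 mm. A picture is of the moment at which its call begins: read the wrist's pose just before it. calibration takes no time and is no camera call; for the wrist camera it gives the pose at the moment of the call.
- r.finish_job(): hands the job in, once; it reports no verdict.
Trained networks look in the newest picture that a camera, given by its name, has taken for a name from the list of things; names that differ only in an ending like _2 or _b are one class to them, and where a whole thing is asked for, a point or a joint stands for the part that bears it (a point fixed in the world has none). Each returns a list of dicts, best first, with "confidence" (0 to 1); they miss things now and then, are a little off and sometimes report something else, mostly with a low value. They report only what shows in the picture. A call takes as long as a camera call. They do not tell look-alikes from the thing itself.
- r.cut_out(camera, target): "pixels" (384x512 bool, what is visible of it).
- r.place_of(camera, target): "centre" ([x, y, z] in m, in world coordinates, good to about 4 mm: a listed point, or the origin of a listed thing).
The state is a dict: "time_s": time; "joints": joint angles; "joint_velocities": joint speeds; "effort": joint torques, N m; "tcp_pos": TCP position; "ee_rot": TCP orientation; "wrist_force": force on the tool from outside, world axes, zero at the start; "moment": the same for the moment, N m; "gripper_width": opening from 0.0 (shut) to 1.0 (fully open).
Only numpy, scipy, OpenCV 4.12 (cv2) and the standard library are available. Lean on these libraries where they do the work, as an engineer would, in place of code of your own. Each camera call takes 0.05 s, during which the arm holds its last target. There are 200 camera calls.

## Task

Tidy the hamster shelf: put the bowl, the treat jar, the wooden tunnel and the scoop back on the turntable, each standing level on the cork pad cut to its own outline and within that outline, the scoop lying the way its pad is cut. Set the bowl and the jar down gently rather than dropping them, and leave the nail clipper and the brush where they lie.

Things in the scene. Friction and masses are not known exactly. Their poses are not given: they have to be found in the camera images.
- bowl: terracotta feeding bowl, round and open, foot 80 mm across, rim 96 mm across outside, 42 mm high, wall 9 mm thick (too wide to span: pinch the rim), inner floor 7 mm above the underside, about 240 g. Origin: centre of its underside; z up. It stands on the shelf (height 0).
- jar: lidded round glass treat jar with biscuits inside: glass 58 mm across and 62 mm high, fixed wooden lid 60 mm across from 62 to 72 mm height, small round knob (20 mm) up to 83 mm; about 260 g, the lid does not come off. Origin: centre of its underside; z up. It stands on the shelf.
- tunnel: pale wooden tunnel piece, a vaulted arch standing on the edges of its two side walls: 110 mm long along x, 58 mm wide along y, upright sides up to 34 mm, round top up to 63 mm, walls 7 mm, open at both ends, 160 g; the same either way round. Origin: centre between the feet, at their underside; z up. It stands on the shelf.
- scoop: aluminium pellet scoop lying on its flat trough, 110 g. Origin: underside, foot of the trough's rear wall; x points to the open front. Trough: x 0 to 78 mm, 50 mm wide, 33 mm high at the rear, lower in front. Round handle 16 mm thick: x 0 to -78 mm, its axis 26 mm above the underside at the rear wall, 30 mm at its end. Centre of mass near x = 20 mm.
- pad_large_round: larger round cork pad, 100 mm across, 4 mm thick; the outline of one of the four things with 10 mm to spare. Origin: centre of its underside, 30 mm above the shelf. All pads are fixed on one dark round turntable, 370 mm across, top 30 mm above the shelf, round and oblong pads centred 120 mm from its middle; it starts turned anyhow, is stiff, but turns if pushed sideways with 2 N.
- pad_small_round: smaller round cork pad, 78 mm across, 4 mm thick, on the turntable opposite the larger round one (their centres 240 mm apart); outline of one of the four things with a margin of about 10 mm. Origin: centre of its underside, top 4 mm above it.
- pad_oblong: plain rectangular cork pad, 130 mm long along its x, 78 mm wide along y, 4 mm thick, on the turntable; outline of one of the four things with a margin of 10 mm. Origin: centre of its underside, top 4 mm above it.
- pad_paddle: paddle-shaped cork pad on the turntable, 4 mm thick: a broad part 96 mm (along x) by 68 mm and a strip 34 mm wide, 74 mm long, running from it towards -x; outline of one of the four things with about 9 mm to spare. Origin: centre of the underside of the broad part; x points away from the strip. Its thing lies with its broad part centred on the broad part, its narrow part above the strip.
- clipper: small white plastic nail clipper with steel jaws, 70 mm long along x, 14 mm wide, 20 mm high, lying on the shelf; bystander, to be left alone. Origin: underside near the middle.
- brush: small grooming brush, bristles down, 132 mm long along x, 36 mm wide, 24 mm high, lying on the shelf; bystander, to be left alone. Origin: at shelf height near the middle.
Mind the look-alikes: they are no part of the job. There is more than one size of the jar; the one meant has the size given above.

How it is judged (in metres and radians):
At the end, for the whole second after the job is handed in: Bowl on large round pad, jar on small round, tunnel on oblong, scoop on paddle pad (handle over its strip): each within 12 mm of its pad's place, long ones within 0.2 rad, level within 0.06 rad, resting on the pad, released, at rest. Clipper and brush moved under 25 mm (horizontal distance between bowl and pad_large_round below 0.012 m and z of bowl in the frame of pad_large_round below 0.007 m and angle between each of bowl, jar, tunnel, scoop's own z axis and vertical below 0.06 rad and horizontal distance between jar and pad_small_round below 0.012 m and z of jar in the frame of pad_small_round below 0.007 m and x of tunnel in the frame of pad_oblong between -0.012 and 0.012 m and y of tunnel in the frame of pad_oblong between -0.012 and 0.012 m and z of tunnel in the frame of pad_oblong below 0.007 m and angle between the x axis of tunnel and the x axis of pad_oblong, either way round below 0.2 rad and x of scoop in the frame of pad_paddle between -0.051 and -0.027 m and y of scoop in the frame of pad_paddle between -0.012 and 0.012 m and z of scoop in the frame of pad_paddle below 0.007 m and x of pad_paddle in the frame of scoop above 0 m and angle between the x axis of scoop and the x axis of pad_paddle, either way round below 0.2 rad and linear speed of each of bowl, jar, tunnel, scoop below 0.02 m/s and distance of each of clipper, brush from where it was at the start of the episode below 0.025 m); the robot touches nothing.
It fails at once if the bowl is dropped (falls more than about 12 mm) (linear speed of bowl above 0.3 m/s and z of bowl in the frame of pad_large_round above 0.01 m and contact force between the fingers and bowl below 2 N).
It fails at once if the jar is dropped (falls more than about 12 mm) (linear speed of jar above 0.3 m/s and z of jar in the frame of pad_small_round above 0.01 m and contact force between the fingers and jar below 2 N).
It fails at once if the nail clipper is disturbed (moved more than 25 mm) (distance of clipper from where it was at the start of the episode above 0.025 m).
It fails at once if the brush is disturbed (moved more than 25 mm) (distance of brush from where it was at the start of the episode above 0.025 m).
It also fails if it takes over 120 s, if anything falls off the work surface, if the arm or the gripper's body presses on something with over 40 N, if the wrist force passes 120 N, or if a joint passes its speed limit or range.

## Working session

There is one attempt and no reset: what is moved stays moved. The work goes in short steps, Python scripts to look and compute and a tool call to move; the robot and the scene stay as the last step left them, time stands still between calls to the robot, and variables do not carry over. Pictures are saved under pics/ and viewed, about 12 in all and at most 16, crops included, and the job is handed in when it is done.

Besides the shell and the picture viewer there is one more tool, called after ">>>" by a JSON object that holds its "api" and its "payload", one argument or row to a line. carry_out: Moves the arm, as the interface text tells. Its arguments: {"type":"object","properties":{"steps":{"type":"array","items":{"type":"array"}},"gripper":{"type":"number"}},"required":["steps"]}

```bash
mkdir -p pics; ls; python3 - <<'E'
from station import r
import cv2,numpy as np
np.set_printoptions(precision=3,suppress=True)
for c in ["scene","top"]:
    im=r.capture(c); cv2.imwrite(f"pics/{c}0.png",cv2.resize(im[:,:,::-1],(768,576)))
    for t in ["bowl","jar","tunnel","scoop","pad_large_round","pad_small_round","pad_oblong","pad_paddle","clipper","brush"]:
        print(c,t,[(np.round(d["centre"],3).tolist(),round(d["confidence"],2)) for d in r.place_of(c,t)])
k=r.calibration("top");print(k)
s=r.sense();print(s["time_s"],s["tcp_pos"],s["ee_rot"])
E
```

```text
pics
scene bowl [([0.395, -0.34, -0.003], 0.77)]
scene jar [([0.557, -0.351, -0.001], 0.81), ([0.661, -0.291, 0.005], 0.65), ([0.662, -0.37, -0.004], 0.54)]
scene tunnel [([0.582, 0.328, 0.001], 0.59)]
scene scoop [([0.38, 0.352, 0.0], 0.73)]
scene pad_large_round [([0.667, 0.08, 0.029], 0.97)]
scene pad_small_round [([0.464, -0.049, 0.029], 0.81)]
scene pad_oblong [([0.634, -0.082, 0.029], 0.63), ([0.465, -0.053, 0.029], 0.33)]
scene pad_paddle [([0.472, 0.102, 0.028], 0.77), ([0.582, 0.327, -0.001], 0.26)]
scene clipper [([0.377, 0.354, -0.001], 0.73), ([0.49, 0.47, 0.001], 0.6)]
scene brush [([0.455, -0.476, 0.001], 0.54)]
top bowl [([0.4, -0.338, -0.002], 0.92)]
top jar [([0.558, -0.356, -0.003], 0.72), ([0.666, -0.371, 0.001], 0.57), ([0.666, -0.29, 0.003], 0.48)]
top tunnel [([0.578, 0.332, 0.002], 0.56)]
top scoop [([0.379, 0.35, -0.0], 0.66)]
top pad_large_round [([0.669, 0.085, 0.032], 0.79)]
top pad_small_round []
top pad_oblong [([0.632, -0.081, 0.028], 0.65)]
top pad_paddle [([0.473, 0.096, 0.032], 0.85)]
top clipper [([0.488, 0.469, 0.008], 0.51)]
top brush [([0.455, -0.481, -0.002], 0.69)]
{'camera_matrix': array([[395.854,   0.   , 252.127],
       [  0.   , 395.854, 190.242],
       [  0.   ,   0.   ,   1.   ]]), 'D': array([-0.052,  0.   ,  0.   ,  0.   ,  0.   ]), 'world_from_camera': array([[ 0.013,  0.985, -0.17 ,  0.341],
       [-1.   ,  0.012, -0.007, -0.025],
       [-0.005,  0.17 ,  0.985,  1.199],
       [ 0.   ,  0.   ,  0.   ,  1.   ]])}
1.1 [ 0.207 -0.59   0.223] [[-0.943 -0.331  0.   ]
 [-0.331  0.943 -0.   ]
 [-0.    -0.    -1.   ]]
```

View pics/top0.png

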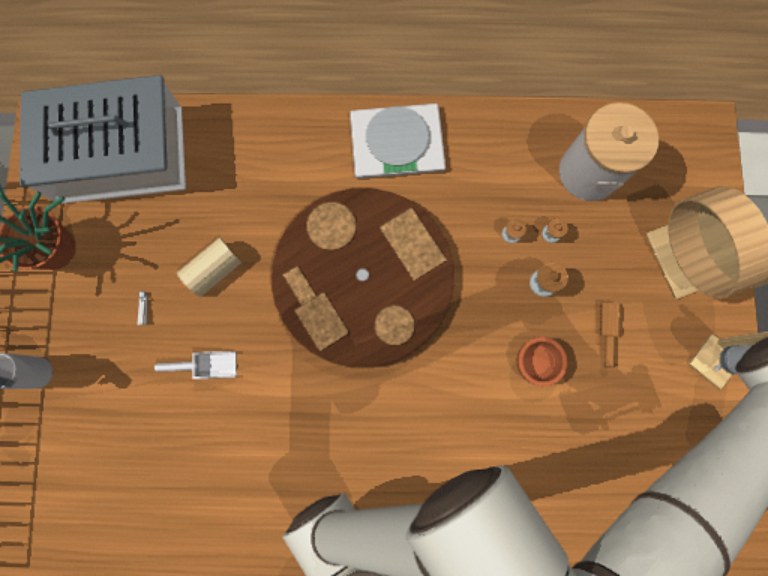

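View pics/scene0.png

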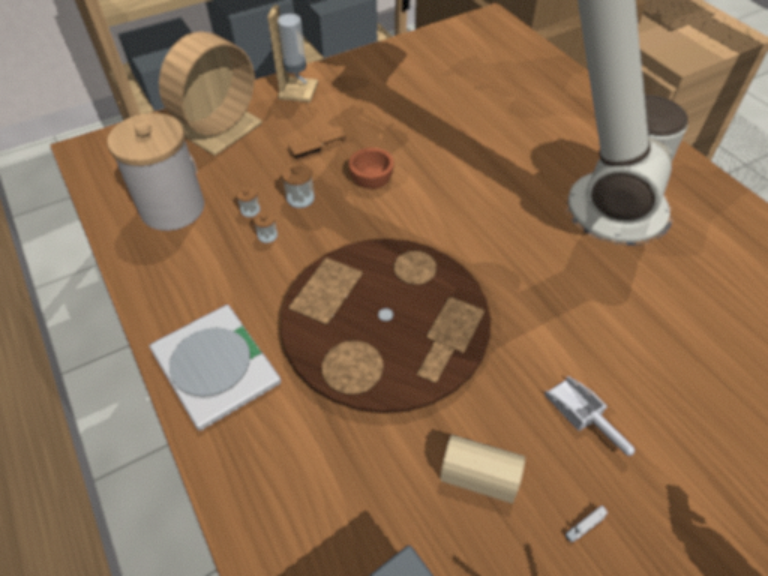

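```bash
cat > h.py <<'E'
from station import r
import cv2,numpy as np
np.set_printoptions(precision=4,suppress=True)
def toworld(px,k,z):
    "pixels Nx2 -> world xy on plane z"
    u=cv2.undistortPoints(np.float64(px).reshape(-1,1,2),k["camera_matrix"],k["D"])[:,0]
    T=k["world_from_camera"]; d=np.c_[u[:,0],-u[:,1],-np.ones(len(u))]@T[:3,:3].T
    o=T[:3,3]; return (o+d*((z-o[2])/d[:,2:]))[:,:2]
def outline(cam,t,z,k,i=0):
    D=r.cut_out(cam,t)
    if len(D)<=i: return None
    m=D[i]["pixels"].astype(np.uint8)
    n,l,s,_=cv2.connectedComponentsWithStats(m); m=(l==1+np.argmax(s[1:,4])).astype(np.uint8)
    c=max(cv2.findContours(m,0,cv2.CHAIN_APPROX_NONE)[0],key=len)[:,0]
    w=toworld(c,k,z); (cx,cy),(a,b),ang=cv2.minAreaRect((w*1000).astype(np.float32))
    if b>a: a,b,ang=b,a,ang+90
    ys,xs=np.nonzero(m); cen=toworld(np.c_[xs,ys],k,z).mean(0)
    return dict(cen=cen.round(4),rect=np.round([cx,cy,a,b],1),ang=round((ang+90)%180-90,1),conf=round(D[i]["confidence"],2),px=(int(xs.mean()),int(ys.mean())))
def plan(x,y,z,yaw):
    "yaw = world angle (deg) of the jaw axis (tool y). Prints shift cm + twist for the move"
    s=r.sense(); R=np.array(s["ee_rot"]); p=np.array(s["tcp_pos"])
    d=R.T@(np.array([x,y,z])-p)*100
    cur=np.degrees(np.arctan2(R[1,1],R[0,1])); dw=(yaw-cur+90)%180-90
    # tool z down: twist = -world turn
    print("t",s["time_s"],"tcp",p,"yaw",round(cur,1),"w",round(s["gripper_width"],3),"F",np.round(s["wrist_force"],1),"j6",round(s["joints"][5],1))
    print("shift cm",d.round(2),"twist",round(-dw,1),"alt",round(-dw-180*np.sign(-dw),1))
E
python3 - <<'E'
from h import *
for c in ["top","scene"]:
    r.capture(c);k=r.calibration(c)
    for t,z in [("pad_large_round",.034),("pad_small_round",.034),("pad_oblong",.034),("pad_paddle",.034),("bowl",.042),("jar",.067),("tunnel",.05),("scoop",.02),("clipper",.01),("brush",.02)]:
        print(c,t,outline(c,t,z,k))
    if c=="top":
        for i in (1,2): print(outline(c,"jar",.067,k,i))
E
```

```text
top pad_large_round {'cen': array([0.6646, 0.0815]), 'rect': array([665.1,  82.1,  99.5,  97.5]), 'ang': 65.2, 'conf': 0.87, 'px': (220, 150)}
top pad_small_round {'cen': array([ 0.465 , -0.0485]), 'rect': array([465.6, -49.4,  71.2,  71. ]), 'ang': 0.7, 'conf': 0.66, 'px': (262, 216)}
top pad_oblong {'cen': array([ 0.6295, -0.0846]), 'rect': array([629.2, -84.3, 128.8,  77.1]), 'ang': 33.8, 'conf': 0.65, 'px': (275, 162)}
top pad_paddle {'cen': array([0.4867, 0.106 ]), 'rect': array([499.4, 114.2, 169.3,  68.4]), 'ang': 33.6, 'conf': 0.58, 'px': (210, 208)}
top bowl {'cen': array([ 0.3964, -0.3345]), 'rect': array([ 397.1, -334.7,   90.5,   85. ]), 'ang': -45.6, 'conf': 0.78, 'px': (360, 240)}
top jar {'cen': array([ 0.6518, -0.2805]), 'rect': array([ 651.6, -279.3,   50.2,   35.5]), 'ang': -44.7, 'conf': 0.61, 'px': (341, 152)}
top tunnel {'cen': array([0.5711, 0.3242]), 'rect': array([570.5, 323.3, 119.9,  74.8]), 'ang': -48.6, 'conf': 0.94, 'px': (137, 178)}
top scoop {'cen': array([0.3809, 0.3261]), 'rect': array([380.9, 345.3, 163.4,  47.4]), 'ang': -89.0, 'conf': 0.95, 'px': (
[... 1126 characters left out ...]
wl {'cen': array([ 0.4059, -0.3184]), 'rect': array([ 406.4, -318.2,  122.3,   92. ]), 'ang': 59.7, 'conf': 0.69, 'px': (247, 111)}
scene jar {'cen': array([ 0.5695, -0.3215]), 'rect': array([ 570.6, -321.9,  128. ,   57.3]), 'ang': 65.6, 'conf': 0.69, 'px': (199, 123)}
scene tunnel None
scene scoop {'cen': array([0.3839, 0.3315]), 'rect': array([382.1, 347.8, 151.6,  66.5]), 'ang': -83.8, 'conf': 0.62, 'px': (389, 272)}
scene clipper {'cen': array([0.4969, 0.4698]), 'rect': array([496.7, 470. ,  73. ,  14.2]), 'ang': 4.2, 'conf': 0.59, 'px': (390, 349)}
scene brush {'cen': array([ 0.4671, -0.4728]), 'rect': array([ 456.8, -468.5,  126.5,   56.6]), 'ang': -8.3, 'conf': 0.53, 'px': (209, 96)}
```

Candidates for the jar (768-px top picture): the jar at (549,280), mini jars at (515,231) and (556,231), and the big canister at (620,130). The mask at (549,280) fits a 60 mm lid, while the minis measure about 36 mm. I see one each of the bowl, tunnel and scoop. The canister, the wheel and the scale are not part of the job. I'll check the jars in a crop.

```bash
python3 - <<'E'
from h import *
im=r.capture("top")[:,:,::-1]; cv2.imwrite("pics/jars.png",cv2.resize(im[135:265,320:440],None,fx=4,fy=4,interpolation=cv2.INTER_CUBIC))
plan(.383,-.296,.20,109.3)
E
```

```text
t 2.35 tcp [ 0.2072 -0.5896  0.2225] yaw 109.4 w 1.002 F [ 0.2  0.7 -0.5] j6 -14.8
shift cm [-26.32  21.88   2.25] twist 0.1 alt -179.9
```

View pics/jars.png

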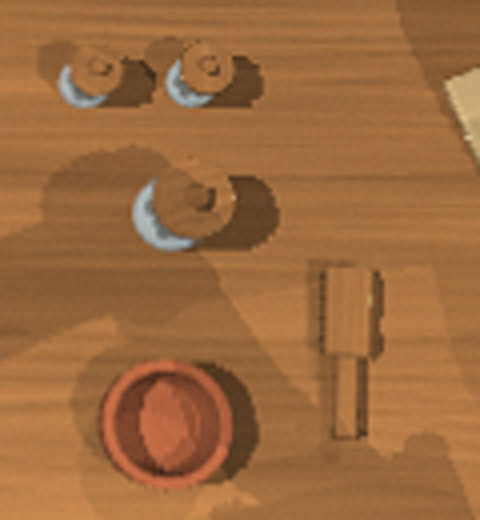

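The larger jar, with its lid at crop (195,200), is the one meant; the two at the top are the minis. The bowl rim centre is at crop (167,424). Moving to hover above the bowl.

>>> {"api": "carry_out", "payload": {
  "steps": [
    [[-4,3.5,0.3],0],
    [[-8,7,0.7],0],
    [[-12,10,1],0],
    [[-16,13.5,1.4],0],
    [[-20,17,1.8],0],
    [[-24,20,2.1],0],
    [[-26.3,21.9,2.2],0],
    [[-26.3,21.9,2.2],0],
    [[-26.3,21.9,2.2],0]
  ],
  "gripper": -0.2
}}

```text
time_s: 3.25
tcp_pos: [0.3833, -0.2951, 0.2008]
ee_rot: [[-0.943, -0.334, 0.0], [-0.334, 0.943, -0.0], [-0.0, -0.0, -1.0]]
wrist_force: [-0.6, 0.1, 0.5]
gripper_width: 0.407
```

```bash
python3 - <<'E'
from h import *
k=r.calibration("wrist"); im=r.capture("wrist"); cv2.imwrite("pics/w1.png",im[:,:,::-1])
print([(np.round(d["centre"],4),d["confidence"]) for d in r.place_of("wrist","bowl")]); print(outline("wrist","bowl",.042,k))
k2=r.calibration("top"); print(toworld([[361.75,241]],k2,.042)); print(k["world_from_camera"])
plan(.383,-.296,.017,109.3)
E
```

```text
[(array([ 0.3971, -0.3364,  0.0005]), 0.92)]
{'cen': array([ 0.3944, -0.3363]), 'rect': array([ 395.7, -336.2,   93.4,   92.9]), 'ang': 19.6, 'conf': 0.59, 'px': (216, 174)}
[[ 0.3947 -0.3375]]
[[-0.3333 -0.9101 -0.246   0.316 ]
 [ 0.9428 -0.3217 -0.0873 -0.3189]
 [ 0.0003 -0.2611  0.9653  0.3627]
 [ 0.      0.      0.      1.    ]]
t 3.4 tcp [ 0.3823 -0.2966  0.2006] yaw 109.3 w 0.403 F [-0.4 -0.3 -0.5] j6 -52.2
shift cm [-0.09  0.03 18.36] twist -0.0 alt 180.0
```

View pics/w1.png

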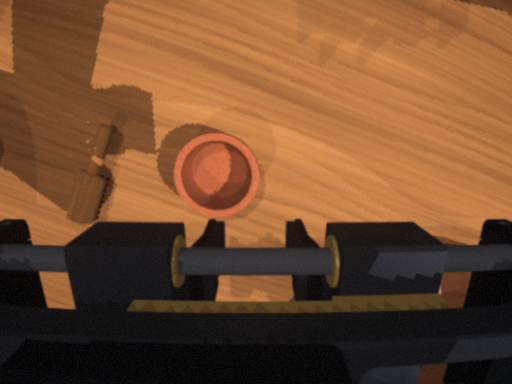

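The wrist picture shows the bowl at (216,175), with the brush clear at (90,185). All the estimates put the bowl centre at about (0.396,-0.337). Descending and pinching the rim.

>>> {"api": "carry_out", "payload": {
  "steps": [
    [[-0.1,0,4],0],
    [[-0.1,0,8],0],
    [[-0.1,0,12],0],
    [[-0.1,0,15],0],
    [[-0.1,0,17],0],
    [[-0.1,0,18],0],
    [[-0.1,0,18.4],0],
    [[-0.1,0,18.4],0]
  ]
}}

```text
time_s: 4.2
tcp_pos: [0.3833, -0.2969, 0.0168]
ee_rot: [[-0.944, -0.329, 0.0], [-0.329, 0.944, -0.0], [-0.0, -0.0, -1.0]]
wrist_force: [0.3, -0.3, 0.4]
gripper_width: 0.399
```

>>> {"api": "carry_out", "payload": {
  "steps": [
    [[0,0,0],0],
    [[0,0,0],0],
    [[0,0,0],0],
    [[0,0,0],0],
    [[0,0,0],0],
    [[0,0,0],0]
  ],
  "gripper": -1
}}

```text
time_s: 4.8
tcp_pos: [0.3834, -0.2972, 0.0176]
ee_rot: [[-0.944, -0.329, 0.001], [-0.329, 0.944, -0.001], [-0.001, -0.001, -1.0]]
wrist_force: [-2.3, 1.0, 5.9]
gripper_width: 0.119
```

>>> {"api": "carry_out", "payload": {
  "steps": [
    [[0,0,-0.3],0],
    [[0,0,-0.8],0],
    [[0,0,-1.5],0],
    [[0,0,-2.5],0],
    [[0,0,-4],0],
    [[0,0,-5.5],0],
    [[0,0,-7],0],
    [[0,0,-8],0],
    [[0,0,-8],0]
  ]
}}

```text
time_s: 5.7
tcp_pos: [0.3842, -0.2973, 0.0992]
ee_rot: [[-0.944, -0.329, 0.004], [-0.329, 0.944, -0.002], [-0.003, -0.003, -1.0]]
wrist_force: [-0.1, -0.7, -3.2]
gripper_width: 0.104
```

```bash
python3 - <<'E'
from h import *
im=r.capture("scene"); a=im[40:170,180:330,::-1]; cv2.imwrite("pics/s1.png",cv2.resize(a,None,fx=4,fy=4))
print([(np.round(d["centre"],4),d["confidence"]) for d in r.place_of("scene","bowl")])
plan(.667-.0435*.333,.083+.0435*.943,.11,109.3); print(r.sense()["moment"])
E
```

```text
[(array([ 0.3973, -0.3365,  0.0736]), 0.89), (array([0.3812, 0.3517, 0.0001]), 0.45)]
t 5.8 tcp [ 0.383  -0.2968  0.0974] yaw 109.2 w 0.103 F [ 0.3  0.1 -3.1] j6 -52.3
shift cm [-39.29  30.87  -1.26] twist -0.1 alt 179.9
[0.0891 0.0662 0.0139]
```

View pics/s1.png

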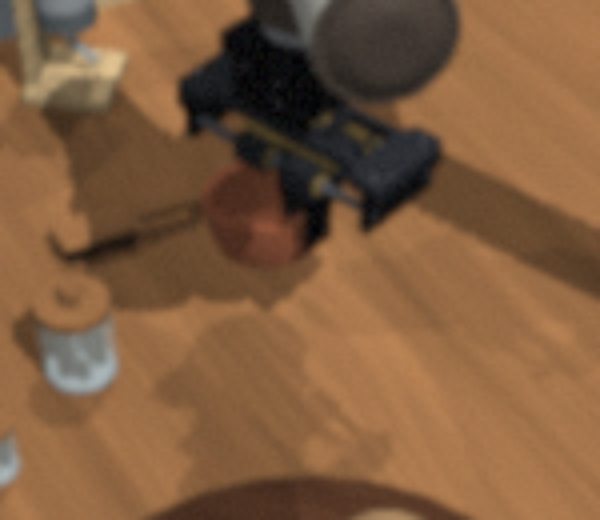

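The bowl hangs in the jaws and everything else is untouched. Carrying it to the large round pad.

>>> {"api": "carry_out", "payload": {
  "steps": [
    [[-0.5,0.4,-0.5],0],
    [[-1.5,1.2,-1],0],
    [[-3.3,2.6,-2],0],
    [[-6,4.7,-3],0],
    [[-9,7,-3],0],
    [[-12,9.4,-3],0],
    [[-15,11.8,-3],0],
    [[-18,14.1,-3],0],
    [[-21,16.5,-3],0],
    [[-24,18.8,-3],0],
    [[-27,21.2,-3],0],
    [[-30,23.6,-3],0],
    [[-33,26,-3],0],
    [[-35.5,27.9,-3],0],
    [[-37.5,29.5,-3],0],
    [[-38.7,30.4,-3],0],
    [[-39.3,30.9,-3],0],
    [[-39.3,30.9,-3],0],
    [[-39.3,30.9,-3],0]
  ]
}}

```text
time_s: 7.7
tcp_pos: [0.6518, 0.1236, 0.1273]
ee_rot: [[-0.945, -0.328, -0.001], [-0.328, 0.945, -0.001], [0.001, -0.001, -1.0]]
wrist_force: [-0.5, -0.3, -1.6]
gripper_width: 0.105
```

```bash
python3 - <<'E'
from h import *
k=r.calibration("wrist"); im=r.capture("wrist"); cv2.imwrite("pics/w2.png",im[:,:,::-1])
for t,z in (("pad_large_round",.034),("bowl",.12)):
    print(t,[(np.round(d["centre"],4),d["confidence"]) for d in r.place_of("wrist",t)],outline("wrist",t,z,k))
r.capture("scene"); print([(np.round(d["centre"],4),d["confidence"]) for d in r.place_of("scene","bowl")])
r.capture("top"); print([(np.round(d["centre"],4),d["confidence"]) for d in r.place_of("top","bowl")],[(np.round(d["centre"],4),d["confidence"]) for d in r.place_of("top","pad_large_round")])
plan(.667-.0435*.333,.083+.0435*.943,.06,109.3)
E
```

```text
pad_large_round [(array([0.6641, 0.0864, 0.1048]), 0.17)] {'cen': array([0.6345, 0.0879]), 'rect': array([637.1,  87.5,  97.4,  41.9]), 'ang': 81.2, 'conf': 0.66, 'px': (222, 162)}
bowl [(array([0.6629, 0.0891, 0.1055]), 0.79)] {'cen': array([0.6493, 0.072 ]), 'rect': array([651.9,  71.3, 109.3,  55.5]), 'ang': -71.1, 'conf': 0.73, 'px': (174, 201)}
[(array([0.6662, 0.0835, 0.103 ]), 0.61), (array([ 0.6308, -0.0843,  0.0304]), 0.57)]
[(array([0.6675, 0.0879, 0.1043]), 0.55)] [(array([0.6715, 0.0839, 0.0299]), 0.84)]
t 8.2 tcp [0.6524 0.1241 0.1275] yaw 109.2 w 0.105 F [-0.2  0.4 -2.3] j6 -95.5
shift cm [-0.   -0.01  6.75] twist -0.1 alt 179.9
```

View pics/w2.png

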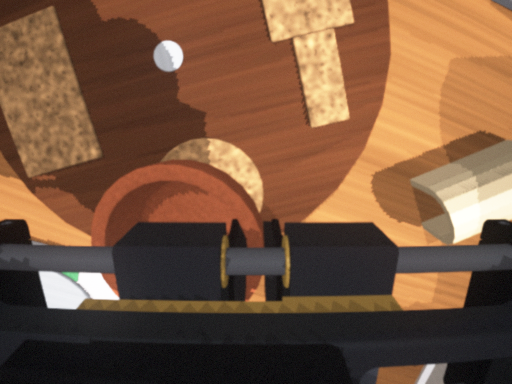

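The bowl at (180,215) covers most of its pad at (220,160) and hangs tilted about 8°. I'll lower it gently onto its lower edge and let it level.

>>> {"api": "carry_out", "payload": {
  "steps": [
    [[0,0,1],0],
    [[0,0,2.2],0],
    [[0,0,3.5],0],
    [[0,0,4.5],0],
    [[0,0,5.2],0],
    [[0,0,5.7],0],
    [[0,0,6],0],
    [[0,0,6.2],0],
    [[0,0,6.4],0],
    [[0,0,6.6],0],
    [[0,0,6.6],0]
  ]
}}

```text
time_s: 9.3
tcp_pos: [0.6524, 0.1241, 0.0615]
ee_rot: [[-0.944, -0.329, 0.001], [-0.329, 0.944, -0.0], [-0.0, -0.001, -1.0]]
wrist_force: [-0.6, -0.6, -1.3]
gripper_width: 0.107
```

>>> {"api": "carry_out", "payload": {
  "steps": [
    [[0,0,0.2],0],
    [[0,0,0.4],0],
    [[0,0,0.6],0],
    [[0,0,0.6],0]
  ]
}}

```text
time_s: 9.7
tcp_pos: [0.653, 0.1243, 0.0566]
ee_rot: [[-0.944, -0.329, 0.002], [-0.329, 0.944, -0.0], [-0.002, -0.001, -1.0]]
wrist_force: [-1.3, 1.2, 4.5]
gripper_width: 0.102
```

```bash
python3 - <<'E'
from h import *
s=r.sense();print(s["moment"],s["wrist_force"])
for c in ("scene","top"):
    r.capture(c); print([(np.round(d["centre"],4),d["confidence"]) for t in ("bowl","pad_oblong","pad_small_round") for d in r.place_of(c,t)[:1]])
plan(.6525,.124,.0516,109.3)
E
```

```text
[-0.1287  0.4325 -0.109 ] [-1.299   1.2078  4.5029]
[(array([0.6676, 0.0833, 0.0348]), 0.79), (array([ 0.6316, -0.082 ,  0.0319]), 0.58)]
[(array([ 0.632 , -0.083 ,  0.0287]), 0.6), (array([ 0.4654, -0.0449,  0.0334]), 0.59)]
t 10.1 tcp [0.6529 0.1243 0.0563] yaw 109.2 w 0.102 F [-1.4  3.   5.5] j6 -95.6
shift cm [ 0.05 -0.02  0.47] twist -0.1 alt 179.9
```

>>> {"api": "carry_out", "payload": {
  "steps": [
    [[0,0,0.15],0],
    [[0,0,0.3],0],
    [[0,0,0.4],0],
    [[0,0,0.4],0]
  ]
}}

```text
time_s: 10.5
tcp_pos: [0.6537, 0.1244, 0.0538]
ee_rot: [[-0.944, -0.329, 0.004], [-0.33, 0.944, -0.0], [-0.004, -0.002, -1.0]]
wrist_force: [-2.9, 1.6, 8.0]
gripper_width: 0.108
```

>>> {"api": "carry_out", "payload": {
  "steps": [
    [[0,0,0],0],
    [[0,0,0],0],
    [[0,0,0],0],
    [[0,0,0],0]
  ],
  "gripper": -0.3
}}

```text
time_s: 10.9
tcp_pos: [0.6534, 0.1242, 0.0532]
ee_rot: [[-0.944, -0.329, 0.003], [-0.329, 0.944, -0.0], [-0.003, -0.001, -1.0]]
wrist_force: [0.8, -0.1, 1.2]
gripper_width: 0.327
```

>>> {"api": "carry_out", "payload": {
  "steps": [
    [[0,0,-1],0],
    [[0,0,-3],0],
    [[0,0,-6],0],
    [[0,0,-10],0],
    [[0,0,-14],0],
    [[0,0,-16],0],
    [[0,0,-16],0]
  ]
}}

```text
time_s: 11.6
tcp_pos: [0.655, 0.1248, 0.2185]
ee_rot: [[-0.944, -0.33, 0.012], [-0.33, 0.944, 0.002], [-0.012, -0.002, -1.0]]
wrist_force: [-0.3, -0.3, -0.5]
gripper_width: 0.348
```

```bash
cat >> h.py <<'E'
def look(c,ts):
    r.capture(c)
    for t in ts: print(c,t,[(np.round(d["centre"],4).tolist(),round(d["confidence"],2)) for d in r.place_of(c,t)])
E
python3 - <<'E'
from h import *
for c in ("scene","top","wrist"):
    look(c,["bowl","pad_large_round","pad_oblong","pad_small_round","pad_paddle"])
    k=r.calibration(c)
    for t,z in (("bowl",.076),("pad_oblong",.034)): print(outline(c,t,z,k))
im=r.capture("wrist"); cv2.imwrite("pics/w3.png",im[:,:,::-1])
plan(.379+.001,.351-.012,.15,0)
E
```

```text
scene bowl []
scene pad_large_round [([0.6687, 0.0811, 0.0292], 0.63)]
scene pad_oblong [([0.6292, -0.085, 0.0314], 0.81), ([0.4731, 0.1026, 0.0302], 0.7)]
scene pad_small_round [([0.4654, -0.0476, 0.0309], 0.68), ([0.6298, -0.0859, 0.0348], 0.37)]
scene pad_paddle [([0.4716, 0.1051, 0.0273], 0.6)]
{'cen': array([0.6728, 0.0943]), 'rect': array([673.4,  93.1, 105.8,  93. ]), 'ang': 59.8, 'conf': 0.94, 'px': (233, 238)}
{'cen': array([ 0.6543, -0.0673]), 'rect': array([650.6, -69.9,  90.4,  78.7]), 'ang': 31.5, 'conf': 0.84, 'px': (212, 199)}
top bowl [([0.6716, 0.0861, 0.0321], 0.6)]
top pad_large_round [([0.6698, 0.0836, 0.0291], 0.7)]
top pad_oblong [([0.6301, -0.0831, 0.0291], 0.71), ([0.56, -0.354, -0.0018], 0.46)]
top pad_small_round [([0.4652, -0.0429, 0.0325], 0.94)]
top pad_paddle [([0.4727, 0.102, 0.0311], 0.56)]
{'cen': array([0.6596, 0.0829]), 'rect': array([658.2,  81.3,  96.2,  91.5]), 'ang': -65.2, 'conf': 0.58, 'px': (218, 148)}
{'cen': array([ 0.6287, -0.0849]), 'rect': array([629.1, -85.1, 131. ,  77.8]), 'ang': 33.0, 'conf': 0.57, 'px': (275, 162)}
wrist bowl [([0.6666, 0.0838, 0.0334], 0.73)]
wrist pad_large_round []
wrist pad_oblong [([0.6289, -0.0868, 0.032], 0.65)]
wrist pad_small_round []
wrist pad_paddle [([0.4757, 0.0952, 0.0302], 0.79)]
{'cen': array([0.6641, 0.0855]), 'rect': array([665.5,  85.7,  93.6,  92.1]), 'ang': -70.6, 'conf': 0.73, 'px': (215, 179)}
{'cen': array([ 0.6273, -0.0824]), 'rect': array([629. , -81.9, 129.6,  79.2]), 'ang': 32.0, 'conf': 0.69, 'px': (89, 93)}
t 12.85 tcp [0.653  0.1242 0.2132] yaw 109.2 w 0.349 F [ 0.7 -0.2 -0.9] j6 -95.5
shift cm [18.72 29.27  6.22] twist -70.8 alt 109.2
```

View pics/w3.png

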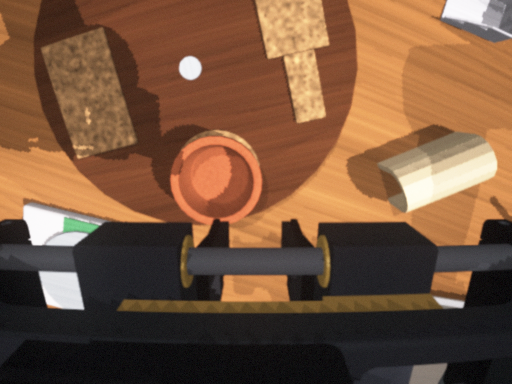

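The bowl sits on its pad at (215,180); the sliver of cork behind it matches parallax. Next is the scoop.

>>> {"api": "carry_out", "payload": {
  "steps": [
    [[2,3,0],-8],
    [[4,6,0],-16],
    [[6,9,0.5],-24],
    [[8,12,1],-32],
    [[10,15,1],-40],
    [[12,18,1],-48],
    [[14,21,1.3],-56],
    [[16,25,1.3],-64],
    [[18,28,1.3],-70],
    [[18.7,29.3,1.3],-70],
    [[18.7,29.3,1.3],-70],
    [[18.7,29.3,1.3],-70]
  ],
  "gripper": 1
}}

```text
time_s: 14.05
tcp_pos: [0.3802, 0.3393, 0.1993]
ee_rot: [[-0.014, -1.0, 0.003], [-1.0, 0.014, -0.0], [0.0, -0.003, -1.0]]
wrist_force: [0.4, -0.2, 0.8]
gripper_width: 0.999
```

```bash
python3 - <<'E'
from h import *
k=r.calibration("wrist"); im=r.capture("wrist"); cv2.imwrite("pics/w4.png",im[:,:,::-1])
print([(np.round(d["centre"],4),d["confidence"]) for d in r.place_of("wrist","scoop")],outline("wrist","scoop",.025,k))
for c in ("top","scene"): look(c,["scoop"]); print(outline(c,"scoop",.025,r.calibration(c)))
plan(.380,.351-.012,.004,179)
print(cv2.projectPoints(np.array([[0,0,0.]]),np.zeros(3),np.zeros(3),np.eye(3),None)[0].ravel())
E
```

```text
[(array([ 0.3759,  0.3514, -0.0028]), 0.96)] {'cen': array([0.3814, 0.3259]), 'rect': array([379.8, 349.6, 159.3,  51.5]), 'ang': -85.7, 'conf': 0.96, 'px': (253, 162)}
top scoop [([0.3762, 0.3466, 0.0002], 0.81)]
{'cen': array([0.3816, 0.3142]), 'rect': array([382.5, 326.7, 130.1,  43.7]), 'ang': 87.9, 'conf': 0.91, 'px': (139, 242)}
scene scoop [([0.379, 0.3531, 0.0028], 0.82)]
{'cen': array([0.3862, 0.3332]), 'rect': array([384. , 349.1, 150.7,  67.8]), 'ang': -83.8, 'conf': 0.78, 'px': (389, 272)}
t 14.5 tcp [0.3802 0.339  0.1992] yaw 179.2 w 0.998 F [ 0.1 -0.9  0. ] j6 -61.0
shift cm [-0.01  0.08 19.52] twist 0.2 alt -179.8
[0. 0.]
```

View pics/w4.png

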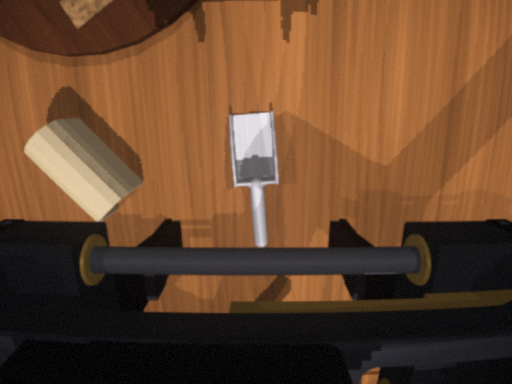

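```bash
python3 - <<'E'
from h import *
k=r.calibration("wrist")
a=toworld([[257.5,188]],k,.027)[0];b=toworld([[262.5,244]],k,.03)[0];c=toworld([[234,187],[278,184]],k,.033);f=toworld([[231,113],[273,112]],k,.02)
print("rear",a,"end",b,"len",np.linalg.norm(a-b),"xdir",np.degrees(np.arctan2(*(a-b)[::-1])));print(c,f,c.mean(0),f.mean(0))
E
```

```text
rear [0.3778 0.3544] end [0.3726 0.4237] len 0.06947284826320571 xdir -85.74134104716549
[[0.4044 0.3513]
 [0.3545 0.3485]] [[0.4061 0.2697]
 [0.3594 0.2693]] [0.3795 0.3499] [0.3827 0.2695]
```

The scoop shows with its trough rear at (256,186), its open front at (252,112) and its handle end at (262,244), so x points to about -86.5°. Descending and gripping across the trough.

>>> {"api": "carry_out", "payload": {
  "steps": [
    [[0,0.1,4],-2],
    [[0,0.1,8],-4.3],
    [[0,0.1,12],-4.3],
    [[0,0.1,15.5],-4.3],
    [[0,0.1,18],-4.3],
    [[0,0.1,19.2],-4.3],
    [[0,0.1,19.4],-4.3],
    [[0,0.1,19.4],-4.3]
  ]
}}

```text
time_s: 15.3
tcp_pos: [0.3803, 0.3395, 0.0057]
ee_rot: [[0.061, -0.998, 0.004], [-0.998, -0.061, 0.0], [0.0, -0.004, -1.0]]
wrist_force: [-0.8, 0.4, 0.3]
gripper_width: 1.0
```

>>> {"api": "carry_out", "payload": {
  "steps": [
    [[0,0,0],0],
    [[0,0,0],0],
    [[0,0,0],0],
    [[0,0,0],0],
    [[0,0,0],0],
    [[0,0,0],0],
    [[0,0,0],0]
  ],
  "gripper": -1
}}

```text
time_s: 16.0
tcp_pos: [0.3803, 0.3396, 0.0059]
ee_rot: [[0.061, -0.998, 0.004], [-0.998, -0.061, 0.0], [-0.0, -0.004, -1.0]]
wrist_force: [-0.8, -0.1, 1.2]
gripper_width: 0.574
```

>>> {"api": "carry_out", "payload": {
  "steps": [
    [[0,0,-0.3],0],
    [[0,0,-1],0],
    [[0,0,-2],0],
    [[0,0,-4],0],
    [[0,0,-6],0],
    [[0,0,-9],0],
    [[0,0,-11],0],
    [[0,0,-12],0],
    [[0,0,-12],0]
  ]
}}

```text
time_s: 16.9
tcp_pos: [0.3803, 0.3402, 0.1276]
ee_rot: [[0.061, -0.998, 0.006], [-0.998, -0.061, 0.004], [-0.003, -0.006, -1.0]]
wrist_force: [-0.7, 0.2, -1.2]
gripper_width: 0.573
```

```bash
python3 - <<'E'
from h import *
k=r.calibration("wrist"); im=r.capture("wrist"); cv2.imwrite("pics/w5.png",im[:,:,::-1])
for c in ("wrist","scene","top"): look(c,["scoop","pad_paddle"])
for c in ("scene","top"): print(outline(c,"pad_paddle",.034,r.calibration(c)))
print(r.sense()["tcp_pos"])
E
```

```text
wrist scoop [([0.3762, 0.3487, 0.119], 0.73)]
wrist pad_paddle []
scene scoop [([0.3796, 0.354, 0.1208], 0.62)]
scene pad_paddle [([0.4731, 0.103, 0.0285], 0.73)]
top scoop [([0.3742, 0.3449, 0.1188], 0.82)]
top pad_paddle [([0.4747, 0.1003, 0.033], 0.95)]
{'cen': array([0.498 , 0.1149]), 'rect': array([506.4, 119.8, 171.3,  70. ]), 'ang': 32.6, 'conf': 0.81, 'px': (298, 224)}
{'cen': array([0.4885, 0.108 ]), 'rect': array([500.5, 114.9, 168.9,  69.5]), 'ang': 32.1, 'conf': 0.61, 'px': (210, 207)}
[0.3798 0.3395 0.1257]
```

View pics/w5.png

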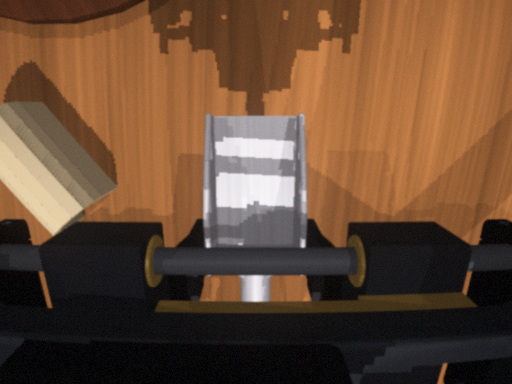

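The scoop is held square, centred at image x = 255, with a 50 mm opening. Next I'll work out the move to the paddle pad.

```bash
python3 - <<'E'
from h import *
plan(.4961,.1146,.11,122.7)
E
```

```text
t 17.5 tcp [0.3798 0.3395 0.1257] yaw -176.5 w 0.57 F [ 0.2  0.2 -1.6] j6 -56.8
shift cm [ 23.15 -10.23   1.61] twist 60.8 alt -119.2
```

>>> {"api": "carry_out", "payload": {
  "steps": [
    [[1,-0.4,0],3],
    [[3,-1.3,0],9],
    [[5.5,-2.4,0],16],
    [[8,-3.5,0],23],
    [[10.5,-4.6,0],30],
    [[13,-5.7,0],37],
    [[15.5,-6.9,0],43],
    [[18,-8,0],49],
    [[20.5,-9.1,0],55],
    [[22.2,-9.8,0.5],59],
    [[23.1,-10.2,1],60.8],
    [[23.1,-10.2,1.6],60.8],
    [[23.1,-10.2,1.6],60.8]
  ]
}}

```text
time_s: 18.8
tcp_pos: [0.495, 0.1151, 0.109]
ee_rot: [[-0.841, -0.541, 0.002], [-0.541, 0.841, -0.001], [-0.001, -0.002, -1.0]]
wrist_force: [1.0, -1.3, -1.0]
gripper_width: 0.574
```

```bash
python3 - <<'E'
from h import *
im=r.capture("wrist"); cv2.imwrite("pics/w6.png",im[:,:,::-1])
for c in ("wrist","scene","top"): look(c,["scoop","pad_paddle"])
for c in ("scene","top"): print(outline(c,"pad_oblong",.034,r.calibration(c)))
plan(.4961,.1146,.041,122.7)
E
```

```text
wrist scoop [([0.4979, 0.1239, 0.1008], 0.83)]
wrist pad_paddle []
scene scoop []
scene pad_paddle [([0.4716, 0.1012, 0.0295], 0.88), ([0.5017, 0.1248, 0.1061], 0.34)]
top scoop [([0.5013, 0.1181, 0.1087], 0.62)]
top pad_paddle [([0.4715, 0.0974, 0.0295], 0.77)]
{'cen': array([ 0.6333, -0.0809]), 'rect': array([632.7, -81.5, 132.1,  81.2]), 'ang': 32.6, 'conf': 0.69, 'px': (216, 193)}
{'cen': array([ 0.6281, -0.0854]), 'rect': array([628. , -85.7, 135.7,  81.8]), 'ang': 31.7, 'conf': 0.61, 'px': (275, 162)}
t 19.4 tcp [0.4958 0.1152 0.1102] yaw 122.7 w 0.576 F [ 0.3  0.1 -1. ] j6 -88.9
shift cm [ 0.03 -0.05  6.92] twist 0.0 alt -180.0
```

View pics/w6.png

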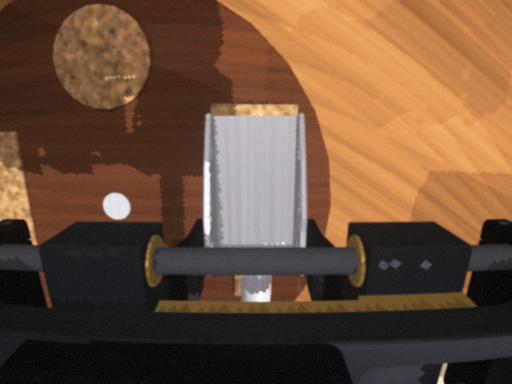

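The scoop lines up with the pad: the pad's front edge runs from (212,104) to (298,104), centred at x = 255 and parallel. Lowering and releasing.

```bash
python3 - <<'E'
from h import *
k=r.calibration("wrist"); e=toworld([[212,104],[298,104]],k,.034); m=e.mean(0); d=np.array([-.8415,-.54]); print(e,m, "pad centre",m-.048*d, "width",np.linalg.norm(e[0]-e[1]))
E
```

```text
[[0.4493 0.0461]
 [0.4135 0.1019]] [0.4314 0.074 ] pad centre [0.4718 0.0999] width 0.06631512106699641
```

>>> {"api": "carry_out", "payload": {
  "steps": [
    [[0,0,1.5],0],
    [[0,0,3],0],
    [[0,0,4.5],0],
    [[0,0,5.7],0],
    [[0,0,6.4],0],
    [[0,0,6.7],0],
    [[0,0,6.8],0],
    [[0,0,6.9],0],
    [[0,0,6.9],0]
  ]
}}

```text
time_s: 20.3
tcp_pos: [0.4963, 0.1154, 0.0416]
ee_rot: [[-0.841, -0.54, 0.005], [-0.54, 0.841, 0.0], [-0.004, -0.002, -1.0]]
wrist_force: [0.3, -0.3, -1.3]
gripper_width: 0.575
```

>>> {"api": "carry_out", "payload": {
  "steps": [
    [[0,0,0.1],0],
    [[0,0,0.2],0],
    [[0,0,0.2],0]
  ]
}}

```text
time_s: 20.6
tcp_pos: [0.4967, 0.1156, 0.04]
ee_rot: [[-0.841, -0.541, 0.005], [-0.541, 0.841, 0.001], [-0.005, -0.002, -1.0]]
wrist_force: [-0.3, -0.1, 1.3]
gripper_width: 0.57
```

>>> {"api": "carry_out", "payload": {
  "steps": [
    [[0,0,0],0],
    [[0,0,0],0],
    [[0,0,0],0],
    [[0,0,0],0],
    [[0,0,0],0]
  ],
  "gripper": 1
}}

```text
time_s: 21.1
tcp_pos: [0.4966, 0.1155, 0.04]
ee_rot: [[-0.841, -0.541, 0.005], [-0.541, 0.841, 0.001], [-0.005, -0.002, -1.0]]
wrist_force: [0.8, -0.2, -0.2]
gripper_width: 0.934
```

>>> {"api": "carry_out", "payload": {
  "steps": [
    [[0,0,-1],0],
    [[0,0,-4],0],
    [[0,0,-8],0],
    [[0,0,-12],0],
    [[0,0,-14],0],
    [[0,0,-14],0]
  ]
}}

```text
time_s: 21.7
tcp_pos: [0.4979, 0.1163, 0.1845]
ee_rot: [[-0.841, -0.541, 0.013], [-0.541, 0.841, 0.005], [-0.014, -0.003, -1.0]]
wrist_force: [1.0, 0.6, -0.3]
gripper_width: 1.001
```

```bash
python3 - <<'E'
from h import *
im=r.capture("wrist"); cv2.imwrite("pics/w7.png",im[:,:,::-1])
for c in ("wrist","scene","top"): look(c,["scoop","bowl","pad_paddle","pad_oblong","pad_small_round","tunnel"])
for c in ("scene","top"): print(outline(c,"pad_oblong",.034,r.calibration(c)),outline(c,"tunnel",.05,r.calibration(c)))
plan(.578,.329,.2,-48.6+90)
E
```

```text
wrist scoop [([0.5017, 0.1244, 0.0305], 0.95)]
wrist bowl [([0.6663, 0.0818, 0.0325], 0.95)]
wrist pad_paddle [([0.6277, -0.0818, 0.0324], 0.32)]
wrist pad_oblong [([0.6304, -0.0836, 0.0313], 0.85)]
wrist pad_small_round [([0.4626, -0.0449, 0.0299], 0.57)]
wrist tunnel [([0.5821, 0.3288, -0.0007], 0.7)]
scene scoop [([0.4896, 0.4701, -0.0003], 0.38)]
scene bowl [([0.6692, 0.0818, 0.033], 0.74), ([0.4607, -0.0489, 0.027], 0.62), ([0.6295, -0.0814, 0.0356], 0.61)]
scene pad_paddle [([0.4711, 0.1, 0.0265], 0.66), ([0.4891, 0.468, 0.0007], 0.66)]
scene pad_oblong [([0.6297, -0.0851, 0.0297], 0.78), ([0.6671, 0.0831, 0.0349], 0.61), ([0.5593, -0.3503, 0.0008], 0.43)]
scene pad_small_round [([0.4668, -0.0501, 0.0262], 0.77), ([0.4582, -0.4785, 0.0032], 0.62), ([0.5797, 0.3284, 0.0004], 0.61), ([0.5572, -0.3531, -0.0018], 0.18)]
scene tunnel [([0.5826, 0.328, -0.0025], 0.76)]
top scoop [([0.5012, 0.1172, 0.0324], 0.94)]
top bowl [([0.6699, 0.0869, 0.0343], 0.55), ([0.4555, -0.4807, 0.0002], 0.31)]
top pad_paddle [([0.4713, 0.0983, 0.031], 0.59)]
top pad_oblong [([0.6318, -0.0844, 0.0327], 0.75), ([0.6689, 0.0831, 0.0302], 0.52)]
top pad_small_round [([0.4643, -0.0423, 0.0309], 0.73)]
top tunnel [([0.5785, 0.3334, 0.0001], 0.73), ([0.5603, -0.3551, 0.0004], 0.59)]
{'cen': array([ 0.6321, -0.0806]), 'rect': array([631.3, -81.8, 132.1,  78.3]), 'ang': 32.6, 'conf': 0.68, 'px': (217, 192)} {'cen': array([0.5905, 0.3389]), 'rect': array([590. , 338.5, 110.8,  71.6]), 'ang': -48.3, 'conf': 0.84, 'px': (321, 312)}
{'cen': array([ 0.627 , -0.0856]), 'rect': array([627.5, -85.7, 131. ,  80.2]), 'ang': 33.0, 'conf': 0.67, 'px': (275, 162)} {'cen': array([0.5965, 0.3328]), 'rect': array([593.2, 338.2, 105. ,  24.4]), 'ang': -54.4, 'conf': 0.48, 'px': (135, 170)}
t 23.0 tcp [0.4959 0.1154 0.18  ] yaw 122.7 w 0.995 F [ 0.4 -0.5 -0. ] j6 -88.8
shift cm [-18.46  13.52  -1.95] twist 81.3 alt -98.7
```

View pics/w7.png

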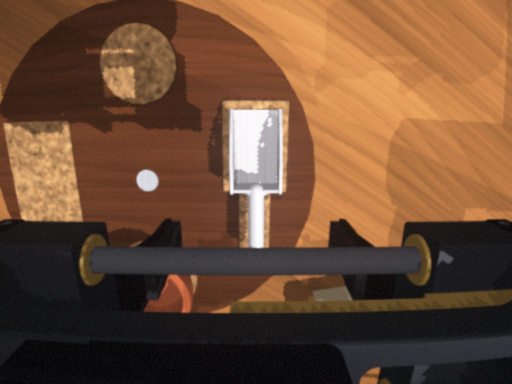

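The scoop lies inside its pad: trough at (256,150), handle over the strip. Next is the tunnel, twisting -98.7 to keep joint 6 in range.

>>> {"api": "carry_out", "payload": {
  "steps": [
    [[-2,1.5,-0.3],-8.3],
    [[-4,3,-0.6],-16.6],
    [[-6,4.5,-1],-25],
    [[-8,6,-1.3],-33],
    [[-10,7.5,-1.6],-41.5],
    [[-12,9,-2],-50],
    [[-14,10.5,-2],-58],
    [[-16,12,-2],-66.5],
    [[-18,13,-2],-75],
    [[-18.5,13.5,-2],-83],
    [[-18.5,13.5,-2],-91],
    [[-18.5,13.5,-2],-98.7],
    [[-18.5,13.5,-2],-98.7],
    [[-18.5,13.5,-2],-98.7]
  ]
}}

```text
time_s: 24.4
tcp_pos: [0.5784, 0.329, 0.2004]
ee_rot: [[0.659, -0.752, 0.005], [-0.752, -0.659, 0.0], [0.003, -0.004, -1.0]]
wrist_force: [0.6, -0.2, 0.2]
gripper_width: 1.0
```

```bash
python3 - <<'E'
from h import *
k=r.calibration("wrist"); im=r.capture("wrist"); cv2.imwrite("pics/w8.png",im[:,:,::-1])
look("wrist",["tunnel"]); print(outline("wrist","tunnel",.05,k))
plan(.580,.330,.006,221.5)
E
```

```text
wrist tunnel [([0.5824, 0.328, 0.0002], 0.9)]
{'cen': array([0.5803, 0.3294]), 'rect': array([578.2, 331.4, 117.7,  58. ]), 'ang': -47.6, 'conf': 0.65, 'px': (253, 177)}
t 24.6 tcp [0.5785 0.3289 0.2006] yaw -138.6 w 0.999 F [-1.   0.7  0.3] j6 -2.3
shift cm [-0.04 -0.1  19.46] twist -0.1 alt 179.9
```

View pics/w8.png

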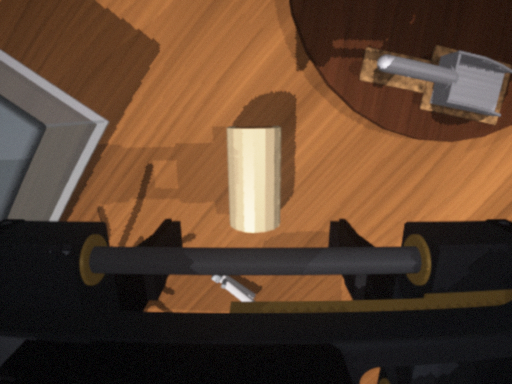

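```bash
python3 - <<'E'
from h import *
k=r.calibration("wrist"); t=r.calibration("top")
for z in (0,.05,.1,.15): print(z,toworld([[105,123],[53,220]],k,z).ravel(),toworld([[124,125],[109,50],[122,127]],t,z).ravel())
s=r.sense();R=np.array(s["ee_rot"]);p=np.array(s["tcp_pos"])
print("body corners",[(p+R@np.array([a,b,0]))[:2].round(3) for a in(-.0375,.0375) for b in(-.095,.095)])
E
```

```text
0 [0.7552 0.4054 0.7398 0.5601] [0.7545 0.3958 1.0161 0.4668 0.7478 0.4018]
0.05 [0.7372 0.3875 0.7239 0.5209] [0.7372 0.3783 0.988  0.4463 0.7308 0.384 ]
0.1 [0.7192 0.3695 0.708  0.4816] [0.72   0.3608 0.9599 0.4258 0.7139 0.3662]
0.15 [0.7012 0.3516 0.6922 0.4423] [0.7028 0.3432 0.9317 0.4053 0.6969 0.3484]
body corners [array([0.625, 0.42 ]), array([0.482, 0.294]), array([0.675, 0.364]), array([0.532, 0.238])]
```

The tunnel is square to the jaws at (254,178), and the grey box corner near (0.755,0.40) is clear. Descending and gripping.

>>> {"api": "carry_out", "payload": {
  "steps": [
    [[0,-0.1,4],0],
    [[0,-0.1,8],0],
    [[0,-0.1,12],0],
    [[0,-0.1,15.5],0],
    [[0,-0.1,18],0],
    [[0,-0.1,19.2],0],
    [[0,-0.1,19.4],0],
    [[0,-0.1,19.4],0]
  ]
}}

```text
time_s: 25.4
tcp_pos: [0.5809, 0.3302, 0.0075]
ee_rot: [[0.661, -0.751, 0.007], [-0.751, -0.661, 0.001], [0.003, -0.006, -1.0]]
wrist_force: [0.3, -0.4, 0.8]
gripper_width: 0.997
```

>>> {"api": "carry_out", "payload": {
  "steps": [
    [[0,0,0],0],
    [[0,0,0],0],
    [[0,0,0],0],
    [[0,0,0],0],
    [[0,0,0],0],
    [[0,0,0],0]
  ],
  "gripper": -1
}}

```text
time_s: 26.0
tcp_pos: [0.5809, 0.3302, 0.008]
ee_rot: [[0.661, -0.75, 0.007], [-0.751, -0.661, 0.001], [0.004, -0.006, -1.0]]
wrist_force: [-1.1, 1.1, 3.4]
gripper_width: 0.664
```

>>> {"api": "carry_out", "payload": {
  "steps": [
    [[0,0,-0.3],0],
    [[0,0,-1],0],
    [[0,0,-2],0],
    [[0,0,-4],0],
    [[0,0,-7],0],
    [[0,0,-11],0],
    [[0,0,-14],0],
    [[0,0,-15],0],
    [[0,0,-15],0]
  ]
}}

```text
time_s: 26.9
tcp_pos: [0.5804, 0.3305, 0.16]
ee_rot: [[0.661, -0.751, 0.009], [-0.751, -0.661, 0.004], [0.003, -0.01, -1.0]]
wrist_force: [-0.3, 0.9, -2.4]
gripper_width: 0.664
```

```bash
python3 - <<'E'
from h import *
for c in ("wrist","scene","top"): look(c,["tunnel"])
plan(.630,-.0835,.14,302.7)
E
```

```text
wrist tunnel [([0.5814, 0.3285, 0.1528], 0.61), ([0.5015, 0.1256, 0.0311], 0.48)]
scene tunnel []
top tunnel [([0.5753, 0.3311, 0.1457], 0.81)]
t 27.2 tcp [0.5792 0.3294 0.1558] yaw -138.6 w 0.664 F [ 0.5 -0.  -2.1] j6 -2.3
shift cm [34.34 23.47  1.65] twist -81.3 alt 98.7
```

>>> {"api": "carry_out", "payload": {
  "steps": [
    [[1,0.7,0],-3],
    [[3,2,0],-8],
    [[5.5,3.8,0],-14],
    [[8.3,5.6,0],-20],
    [[11,7.5,0],-26],
    [[13.8,9.4,0],-32.5],
    [[16.6,11.3,0],-39],
    [[19.4,13.2,0],-45.5],
    [[22.2,15.1,0],-52],
    [[25,17,0],-58.5],
    [[28,19,0],-65],
    [[30.5,20.8,0],-71],
    [[32.8,22.3,0.5],-77],
    [[34,23.2,1],-80.5],
    [[34.4,23.5,1.6],-81.3],
    [[34.4,23.5,1.6],-81.3],
    [[34.4,23.5,1.6],-81.3]
  ]
}}

```text
time_s: 28.9
tcp_pos: [0.63, -0.0835, 0.14]
ee_rot: [[0.842, 0.539, 0.003], [0.539, -0.842, -0.001], [0.002, 0.003, -1.0]]
wrist_force: [0.3, -0.3, 0.1]
gripper_width: 0.664
```

```bash
python3 - <<'E'
from h import *
k=r.calibration("wrist"); im=r.capture("wrist"); cv2.imwrite("pics/w9.png",im[:,:,::-1])
for c in ("wrist","scene","top"): look(c,["tunnel","pad_oblong","pad_small_round"])
for c in ("scene","top"): print(outline(c,"pad_oblong",.034,r.calibration(c)))
plan(.631,-.083,.043,302.7)
E
```

```text
wrist tunnel [([0.6334, -0.0854, 0.1341], 0.61)]
wrist pad_oblong []
wrist pad_small_round []
scene tunnel [([0.6316, -0.0856, 0.1302], 0.76)]
scene pad_oblong [([0.6289, -0.0822, 0.0319], 0.62)]
scene pad_small_round [([0.4614, -0.0476, 0.0283], 0.8)]
top tunnel [([0.6309, -0.0839, 0.1328], 0.56)]
top pad_oblong [([0.628, -0.0864, 0.0305], 0.6)]
top pad_small_round [([0.463, -0.0447, 0.0315], 0.81)]
{'cen': array([ 0.6352, -0.0751]), 'rect': array([631.9, -81. , 135. ,  82.9]), 'ang': 32.9, 'conf': 0.69, 'px': (217, 194)}
{'cen': array([ 0.5886, -0.1029]), 'rect': array([ 596.1, -105.4,   81.4,   61.1]), 'ang': -63.5, 'conf': 0.77, 'px': (281, 175)}
t 29.65 tcp [ 0.6302 -0.0842  0.1405] yaw -57.4 w 0.667 F [ 0.5 -0.9 -1.6] j6 115.6
shift cm [ 0.11 -0.08  9.75] twist -0.1 alt 179.9
```

View pics/w9.png

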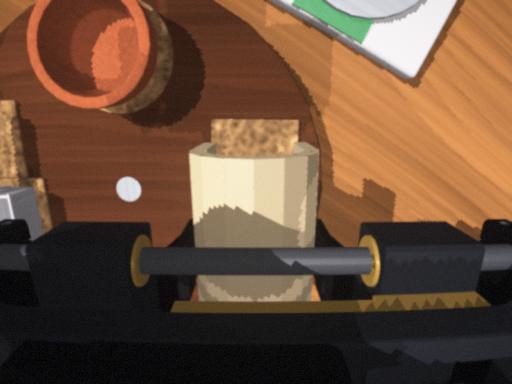

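The tunnel is centred over the oblong: the pad end is at (255,119) and parallel to it. The bowl sits within its pad as seen from this angle. Lowering and releasing.

>>> {"api": "carry_out", "payload": {
  "steps": [
    [[0.05,-0.05,2],0],
    [[0.05,-0.05,4.5],0],
    [[0.05,-0.05,6.8],0],
    [[0.05,-0.05,8.4],0],
    [[0.05,-0.05,9.2],0],
    [[0.05,-0.05,9.6],0],
    [[0.05,-0.05,9.8],0],
    [[0.05,-0.05,9.9],0],
    [[0.05,-0.05,9.9],0]
  ]
}}

```text
time_s: 30.55
tcp_pos: [0.6312, -0.0835, 0.0423]
ee_rot: [[0.842, 0.54, 0.005], [0.54, -0.842, -0.001], [0.004, 0.004, -1.0]]
wrist_force: [0.3, 0.0, -1.0]
gripper_width: 0.662
```

>>> {"api": "carry_out", "payload": {
  "steps": [
    [[0,0,0.05],0],
    [[0,0,0.1],0],
    [[0,0,0.1],0]
  ]
}}

```text
time_s: 30.85
tcp_pos: [0.6318, -0.0835, 0.0422]
ee_rot: [[0.842, 0.54, 0.007], [0.54, -0.842, -0.001], [0.005, 0.005, -1.0]]
wrist_force: [-0.9, 0.8, 1.7]
gripper_width: 0.665
```

>>> {"api": "carry_out", "payload": {
  "steps": [
    [[0,0,0],0],
    [[0,0,0],0],
    [[0,0,0],0],
    [[0,0,0],0],
    [[0,0,0],0]
  ],
  "gripper": 1
}}

```text
time_s: 31.35
tcp_pos: [0.6317, -0.0835, 0.0421]
ee_rot: [[0.842, 0.54, 0.007], [0.54, -0.842, -0.001], [0.005, 0.005, -1.0]]
wrist_force: [-0.0, 0.6, -0.0]
gripper_width: 0.978
```

>>> {"api": "carry_out", "payload": {
  "steps": [
    [[0,0,-1],0],
    [[0,0,-4],0],
    [[0,0,-8],0],
    [[0,0,-12],0],
    [[0,0,-16],0],
    [[0,0,-18],0],
    [[0,0,-18],0]
  ]
}}

```text
time_s: 32.05
tcp_pos: [0.6325, -0.0834, 0.2276]
ee_rot: [[0.841, 0.54, 0.016], [0.54, -0.842, -0.001], [0.013, 0.01, -1.0]]
wrist_force: [0.4, -0.2, -0.1]
gripper_width: 1.0
```

```bash
python3 - <<'E'
from h import *
im=r.capture("wrist"); cv2.imwrite("pics/w10.png",im[:,:,::-1])
for c in ("wrist","scene","top"): look(c,["tunnel","jar","scoop","bowl","pad_small_round"])
plan(.557,-.353,.21,302.7)
E
```

```text
wrist tunnel [([0.6342, -0.0835, 0.0337], 0.85)]
wrist jar [([0.6577, -0.2891, 0.0024], 0.78), ([0.6323, -0.0863, 0.0361], 0.42)]
wrist scoop [([0.5019, 0.1213, 0.0312], 0.85)]
wrist bowl [([0.6666, 0.083, 0.0354], 0.73)]
wrist pad_small_round []
scene tunnel [([0.6319, -0.0864, 0.0365], 0.58)]
scene jar [([0.6599, -0.2893, 0.0023], 0.83), ([0.6611, -0.3727, -0.0021], 0.67), ([0.5575, -0.3541, -0.0016], 0.59)]
scene scoop [([0.5046, 0.1264, 0.0322], 0.67)]
scene bowl [([0.6667, 0.0841, 0.0348], 0.81)]
scene pad_small_round [([0.4616, -0.049, 0.0242], 0.74)]
top tunnel [([0.631, -0.0824, 0.0325], 0.61)]
top jar [([0.5602, -0.3556, 0.0012], 0.88), ([0.6655, -0.3708, 0.0016], 0.67), ([0.4536, -0.4807, -0.0012], 0.53), ([0.6661, -0.2877, -0.001], 0.44)]
top scoop []
top bowl [([0.6666, 0.0852, 0.0329], 0.66)]
top pad_small_round [([0.4653, -0.0462, 0.031], 0.6)]
t 33.0 tcp [ 0.6305 -0.0833  0.2222] yaw -57.3 w 0.999 F [-0.2 -0.1  0.2] j6 115.5
shift cm [-20.76  18.73   1.2 ] twist -0.0 alt 180.0
```

View pics/w10.png

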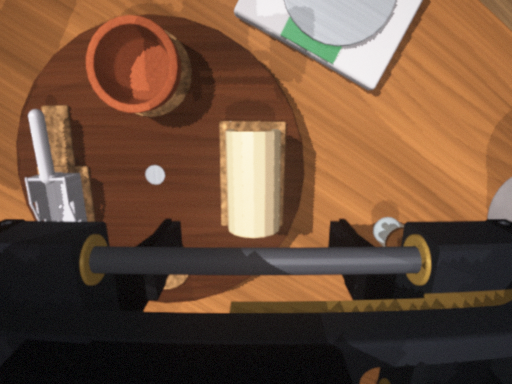

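The tunnel is centred on the oblong at (253,180). On to the jar.

>>> {"api": "carry_out", "payload": {
  "steps": [
    [[-3,2.7,0],0],
    [[-6.5,6,0],0],
    [[-10,9,0],0],
    [[-13.5,12,0],0],
    [[-17,15.3,0],0],
    [[-20,18,0],0],
    [[-20.7,18.8,0],0],
    [[-20.7,18.8,0],0],
    [[-20.7,18.8,0],0]
  ]
}}

```text
time_s: 33.9
tcp_pos: [0.558, -0.3526, 0.2219]
ee_rot: [[0.842, 0.54, 0.007], [0.54, -0.842, -0.001], [0.005, 0.004, -1.0]]
wrist_force: [0.3, -0.3, 0.4]
gripper_width: 1.005
```

```bash
python3 - <<'E'
from h import *
k=r.calibration("wrist"); im=r.capture("wrist"); cv2.imwrite("pics/w11.png",im[:,:,::-1])
look("wrist",["jar"]); 
for i in (0,1,2): print(outline("wrist","jar",.06,k,i))
plan(.558,-.3545,.022,302.7)
E
```

```text
wrist jar [([0.5612, -0.3531, 0.0036], 0.81), ([0.6535, -0.2897, 0.0026], 0.81), ([0.6616, -0.3708, 0.0009], 0.61)]
{'cen': array([ 0.6579, -0.292 ]), 'rect': array([ 658.1, -291.9,   40.2,   38.4]), 'ang': -13.9, 'conf': 0.97, 'px': (257, 66)}
{'cen': array([ 0.6594, -0.3692]), 'rect': array([ 658.5, -369.6,   44.1,   38.1]), 'ang': -30.4, 'conf': 0.87, 'px': (319, 106)}
{'cen': array([ 0.5581, -0.3529]), 'rect': array([ 558.6, -352.9,   66.9,   60.3]), 'ang': 32.6, 'conf': 0.7, 'px': (254, 177)}
t 34.2 tcp [ 0.5583 -0.3522  0.2222] yaw -57.2 w 1.002 F [-0.4  1.  -0.5] j6 141.1
shift cm [-0.26  0.08 20.02] twist 0.1 alt -179.9
```

View pics/w11.png

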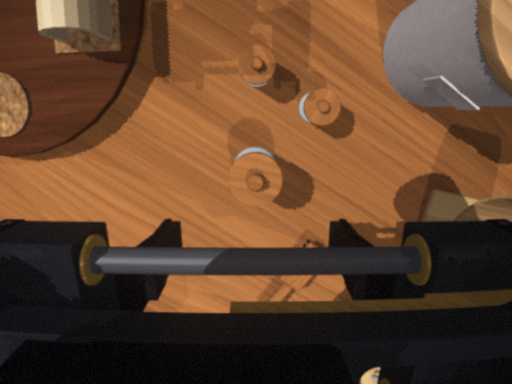

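The jar's lid is at (255,180), midway between the fingers, with the minis at (257,66) and (319,106). Descending.

>>> {"api": "carry_out", "payload": {
  "steps": [
    [[-0.1,0,4],0],
    [[-0.1,0,8],0],
    [[-0.1,0,12],0],
    [[-0.1,0,16],0],
    [[-0.1,0,18.5],0],
    [[-0.1,0,19.6],0],
    [[-0.1,0,20],0],
    [[-0.1,0,20],0]
  ]
}}

```text
time_s: 35.0
tcp_pos: [0.5597, -0.3531, 0.023]
ee_rot: [[0.84, 0.542, 0.008], [0.542, -0.84, -0.002], [0.006, 0.006, -1.0]]
wrist_force: [-0.7, 1.0, -0.3]
gripper_width: 0.999
```

>>> {"api": "carry_out", "payload": {
  "steps": [
    [[0,0,0],0],
    [[0,0,0],0],
    [[0,0,0],0],
    [[0,0,0],0],
    [[0,0,0],0],
    [[0,0,0],0],
    [[0,0,0],0]
  ],
  "gripper": -1
}}

```text
time_s: 35.7
tcp_pos: [0.5598, -0.3531, 0.0235]
ee_rot: [[0.84, 0.542, 0.008], [0.542, -0.84, -0.002], [0.006, 0.006, -1.0]]
wrist_force: [-1.6, 2.0, 4.0]
gripper_width: 0.677
```

>>> {"api": "carry_out", "payload": {
  "steps": [
    [[0,0,-0.3],0],
    [[0,0,-1],0],
    [[0,0,-2],0],
    [[0,0,-3.5],0],
    [[0,0,-5.5],0],
    [[0,0,-8],0],
    [[0,0,-10.5],0],
    [[0,0,-12.5],0],
    [[0,0,-13.5],0],
    [[0,0,-14],0],
    [[0,0,-14],0]
  ]
}}

```text
time_s: 36.8
tcp_pos: [0.5585, -0.3528, 0.1639]
ee_rot: [[0.84, 0.542, 0.009], [0.542, -0.841, -0.002], [0.007, 0.007, -1.0]]
wrist_force: [0.9, 0.8, -3.4]
gripper_width: 0.677
```

```bash
python3 - <<'E'
from h import *
for c in ("wrist","scene","top"): look(c,["jar","pad_small_round"])
for c in ("scene","top"): print(outline(c,"pad_small_round",.034,r.calibration(c)))
plan(.4645,-.0475,.15,302.7)
E
```

```text
wrist jar [([0.6616, -0.3711, 0.0009], 0.82), ([0.5612, -0.3528, 0.1466], 0.77), ([0.6565, -0.2882, 0.0002], 0.65)]
wrist pad_small_round []
scene jar [([0.6625, -0.3726, -0.0031], 0.81), ([0.662, -0.2937, 0.0032], 0.51)]
scene pad_small_round [([0.4627, -0.0506, 0.028], 0.9)]
top jar [([0.6693, -0.3719, 0.0038], 0.48)]
top pad_small_round [([0.4643, -0.0453, 0.0322], 0.9)]
{'cen': array([ 0.4683, -0.0431]), 'rect': array([467.3, -43.8,  76.2,  75.3]), 'ang': 59.7, 'conf': 0.69, 'px': (276, 178)}
{'cen': array([ 0.462 , -0.0478]), 'rect': array([462.6, -47.9,  77.1,  74. ]), 'ang': 0.7, 'conf': 0.77, 'px': (262, 217)}
t 37.35 tcp [ 0.5586 -0.3528  0.1633] yaw -57.2 w 0.679 F [-0.8 -0.2 -2.8] j6 141.1
shift cm [  8.64 -30.76   1.19] twist 0.1 alt -179.9
```

>>> {"api": "carry_out", "payload": {
  "steps": [
    [[0.2,-0.7,0],0],
    [[0.6,-2,0],0],
    [[1.2,-4.3,0],0],
    [[2,-7,0],0],
    [[2.8,-10,0],0],
    [[3.6,-13,0],0],
    [[4.5,-16,0],0],
    [[5.3,-19,0],0],
    [[6.2,-22,0],0],
    [[7,-25,0],0],
    [[7.7,-27.5,0],0],
    [[8.3,-29.5,0],0],
    [[8.6,-30.5,0.5],0],
    [[8.6,-30.8,1],0],
    [[8.6,-30.8,1.3],0],
    [[8.6,-30.8,1.3],0]
  ]
}}

```text
time_s: 38.95
tcp_pos: [0.4636, -0.0479, 0.1482]
ee_rot: [[0.841, 0.541, 0.007], [0.541, -0.841, -0.002], [0.004, 0.006, -1.0]]
wrist_force: [0.5, -0.4, -3.2]
gripper_width: 0.68
```

```bash
python3 - <<'E'
from h import *
im=r.capture("wrist"); cv2.imwrite("pics/w12.png",im[:,:,::-1]); k=r.calibration("wrist")
for c in ("wrist","scene","top"): look(c,["jar","pad_small_round"])
for t in ("bowl","tunnel","scoop"): look("wrist",[t])
plan(.4645,-.0475,.0575,302.7)
E
```

```text
wrist jar [([0.4666, -0.046, 0.1272], 0.92)]
wrist pad_small_round [([0.4612, -0.0485, 0.0286], 0.67)]
scene jar [([0.4633, -0.0473, 0.1209], 0.96), ([0.6597, -0.2906, 0.0048], 0.76), ([0.6621, -0.3726, 0.0003], 0.5)]
scene pad_small_round [([0.463, -0.0459, 0.0324], 0.92), ([0.5006, 0.1213, 0.0359], 0.51)]
top jar [([0.6634, -0.293, 0.002], 0.72), ([0.6653, -0.3716, 0.0026], 0.68)]
top pad_small_round [([0.4638, -0.0465, 0.0317], 0.51)]
wrist bowl [([0.4656, -0.0462, 0.0303], 0.54)]
wrist tunnel [([0.6356, -0.0826, 0.0357], 0.9)]
wrist scoop [([0.5014, 0.123, 0.03], 0.94)]
t 39.75 tcp [ 0.464  -0.0474  0.1489] yaw -57.2 w 0.681 F [ 0.8  0.3 -2.4] j6 108.3
shift cm [-0.02 -0.02  9.14] twist 0.1 alt -179.9
```

View pics/w12.png

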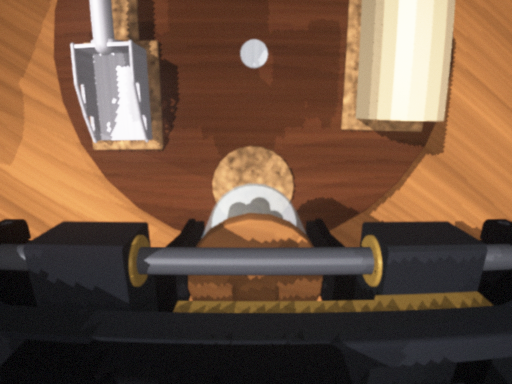

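The jar is centred over its pad; the pad is at (253,185) and the lid at about (253,235). Setting it down slowly.

>>> {"api": "carry_out", "payload": {
  "steps": [
    [[0,0,1.5],0],
    [[0,0,3.2],0],
    [[0,0,5],0],
    [[0,0,6.6],0],
    [[0,0,7.8],0],
    [[0,0,8.5],0],
    [[0,0,8.8],0],
    [[0,0,9],0],
    [[0,0,9.1],0],
    [[0,0,9.2],0],
    [[0,0,9.2],0]
  ]
}}

```text
time_s: 40.85
tcp_pos: [0.4653, -0.0475, 0.0575]
ee_rot: [[0.84, 0.542, 0.01], [0.542, -0.84, -0.002], [0.007, 0.007, -1.0]]
wrist_force: [-0.1, -0.6, -0.7]
gripper_width: 0.68
```

>>> {"api": "carry_out", "payload": {
  "steps": [
    [[0,0,0.1],0],
    [[0,0,0.15],0],
    [[0,0,0.15],0]
  ]
}}

```text
time_s: 41.15
tcp_pos: [0.4657, -0.0476, 0.0574]
ee_rot: [[0.84, 0.543, 0.011], [0.543, -0.84, -0.002], [0.008, 0.008, -1.0]]
wrist_force: [-3.0, 0.1, 7.5]
gripper_width: 0.679
```

In contact. Releasing and backing off, then a full check.

>>> {"api": "carry_out", "payload": {
  "steps": [
    [[0,0,0],0],
    [[0,0,0],0],
    [[0,0,0],0],
    [[0,0,0],0],
    [[0,0,0],0]
  ],
  "gripper": 1
}}

```text
time_s: 41.65
tcp_pos: [0.4658, -0.0476, 0.0573]
ee_rot: [[0.84, 0.543, 0.011], [0.543, -0.84, -0.002], [0.008, 0.008, -1.0]]
wrist_force: [-0.5, -0.6, 0.8]
gripper_width: 0.977
```

>>> {"api": "carry_out", "payload": {
  "steps": [
    [[0,0,-1],0],
    [[0,0,-4],0],
    [[0,0,-8],0],
    [[0,0,-12],0],
    [[0,0,-16],0],
    [[-2,0,-19],0],
    [[-6,0,-22],0],
    [[-9,0,-24],0],
    [[-10,0,-24],0],
    [[-10,0,-24],0]
  ]
}}

```text
time_s: 42.65
tcp_pos: [0.3783, -0.1017, 0.2972]
ee_rot: [[0.84, 0.542, 0.013], [0.542, -0.84, -0.001], [0.01, 0.008, -1.0]]
wrist_force: [-0.3, 0.7, -0.5]
gripper_width: 1.0
```

```bash
python3 - <<'E'
from h import *
im=r.capture("wrist"); cv2.imwrite("pics/w13.png",cv2.resize(im[:,:,::-1],(768,576)))
for i in range(2):
  for c in ("wrist","scene","top"): look(c,["bowl","pad_large_round","jar","pad_small_round","tunnel","pad_oblong","scoop","pad_paddle","clipper","brush"])
s=r.sense(); print(s["time_s"],s["tcp_pos"])
E
```

```text
wrist bowl []
wrist pad_large_round []
wrist jar [([0.6558, -0.2877, 0.0024], 0.94), ([0.6631, -0.3728, -0.0019], 0.75), ([0.4646, -0.046, 0.0384], 0.63)]
wrist pad_small_round []
wrist tunnel []
wrist pad_oblong []
wrist scoop []
wrist pad_paddle []
wrist clipper []
wrist brush []
scene bowl [([0.6678, 0.0821, 0.0291], 0.69)]
scene pad_large_round [([0.6663, 0.0799, 0.0255], 0.58)]
scene jar [([0.4625, -0.0473, 0.0323], 0.56), ([0.6615, -0.3728, 0.0027], 0.49), ([0.6641, -0.2899, 0.0041], 0.48), ([0.6671, 0.0799, 0.0242], 0.34)]
scene pad_small_round [([0.4628, -0.048, 0.0271], 0.74)]
scene tunnel [([0.6314, -0.0879, 0.0341], 0.94)]
scene pad_oblong [([0.6306, -0.0849, 0.0316], 0.71), ([0.465, -0.0477, 0.0312], 0.61)]
scene scoop [([0.505, 0.1253, 0.0335], 0.92)]
scene pad_paddle [([0.4691, 0.1028, 0.0278], 0.73)]
scene clipper [([0.4911, 0.4724, -0.0006], 0.66)]
scene brush [([0.4587, -0.4787, 0.0009], 0.65)]
top bowl [([0.6699, 0.0855, 0.032], 0.66)]
top pad_large_round [([0.6655, 0.0849, 0.0295], 0.56)]
top jar [([0.6631, -0.2918, 0.0011], 0.78), ([0.4654, -0.0494, 0.036], 0.61),
[... 1258 characters left out ...]
07], 0.86)]
scene clipper []
scene brush [([0.4569, -0.4802, 0.0042], 0.65), ([0.6321, -0.0839, 0.0309], 0.24)]
top bowl [([0.6676, 0.0873, 0.034], 0.84)]
top pad_large_round []
top jar [([0.6663, -0.372, 0.0015], 0.57), ([0.4651, -0.0533, 0.0345], 0.52), ([0.6638, -0.2916, -0.0011], 0.51)]
top pad_small_round [([0.4652, -0.0444, 0.0303], 0.61)]
top tunnel [([0.6291, -0.0832, 0.0349], 0.64)]
top pad_oblong [([0.6298, -0.0817, 0.0311], 0.68)]
top scoop [([0.5013, 0.1167, 0.0328], 0.93)]
top pad_paddle [([0.4729, 0.0999, 0.0297], 0.58)]
top clipper [([0.6303, -0.0832, 0.0312], 0.58), ([0.4902, 0.4674, 0.0015], 0.41)]
top brush [([0.4571, -0.4806, -0.0029], 0.64)]
46.0 [ 0.3792 -0.1013  0.2965]
```

```bash
python3 -c "
from station import r
print(r.finish_job())"
```

```text
the job is handed in; nothing more can be done
None
```

I put the bowl, the treat jar, the tunnel and the scoop on their own cork pads and handed the job in after about 46 s of robot time. No verdict was reported.

- **Position:** my last check with the networks, mostly the scene and top cameras, put each thing within about 2–4 mm of where it belongs on its pad. Single readings scattered by up to about 8 mm. The scoop's trough is about 38 mm along its pad axis (nominal 39), with its handle over the strip.
- **Bowl and jar:** I lowered each into contact before releasing it. The bowl hung about 8° off level in the grip and was pressed down until it settled.
- **Bystanders:** the clipper and the brush still read at their starting positions, within the networks' scatter.
- **Not checked:**
  - I did not measure levelness directly; I judged it from the wrist pictures of the bowl, tunnel and scoop, and from the reported heights of about 34 mm for all four.
  - The final wrist picture could not be viewed because the 16-picture limit was reached, so the jar's resting place was checked only by the networks.
  - From that last wrist pose the networks found only the jar.
  - A few network reports named the wrong thing at a place, such as "tunnel" at the bowl's pad, and I disregarded them.

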